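# Slide the crown board into its notch and bolt it

### The arm

A 6-joint arm with a two-finger parallel gripper is mounted at the origin on the work surface. World frame = base frame: x ahead of the robot, y to its left, z up, the work surface at z = 0. Lengths are in m, angles in rad, forces in N, time in s.
With the tool pointing down it reaches from about 0.35 to 0.975 m from the base axis. Payload 4.9 kg.
Tool frame: the origin (TCP) lies at the very end of the fingers, on their centre line; the grasp point (between the pads) lies 19 mm behind it (ctrl.grasp_offset is the distance from the TCP to the grasp point, in m); z points along the fingers, y is the line along which they close (so a half turn about z gives the same grasp; the last joint's range is limited). The gripper opens to 85 mm and grips with 20 to 120 N. Pads are 22 mm wide; open, the fingers measure 114 mm over their backs; the gripper's body (76 mm by 85 mm) begins 54 mm behind the grasp point. The pads swing forward as they close: fully open they stand 13 mm farther back than shut.
Start: joints at [1.2, 0.053, 1.613, -0, 1.476, -0.119], TCP at [0.156, 0.605, 0.231] pointing down, gripper open.
Joint ranges: [-3.01, 3.01], [-1.01, 2.22], [0.06, 2.58], [-1.02, 4.17], [0.09, 2.62], [-3.14, 3.14]. Speed limits (rad/s): [2.57, 2.57, 3.14, 3.14, 3.14, 3.14].

### API

Orientations are given as a rotation vector (axis times angle).
In Python, from station import ctrl, optics gives the robot as it stands.
- The arm moves only by the shell command python3 -m handwheel 'ROWS' [OPENING] [FORCE]. ROWS is JSON, a list of rows, each an object of numbers: "tx", "ty", "tz": the shift along the tool's x, y, z in mm; "roll": the turn about the tool's z in rad. A call has 1 to 12 rows; each row shifts and turns the commanded pose from where the row before left it, along the tool's axes as they then stand; what a row does not reach is not made up. A row lasts 1/12 s, in which the tool goes at most 41.7 mm and 7.16 degrees, less where a joint would pass 70% of its speed; a pose out of reach is approached as far as the arm can. A call with a gripper value outside its range is refused whole. OPENING is the finger opening in mm, from 0 to 85.4, set as the call begins (- or left out, the last holds). The fingers move at their own pace and stop on an object; FORCE is the grip in N (left out, the last holds). Time passes only in rows, so rows that do not move let the fingers close. It gives the time, the measured TCP pose, the force, the opening and the grip force at its end, in the units of the state.
- ctrl.get_obs(): the state, without advancing time (a new reading comes with each control period).
- optics.get_image(name): name is "scene" or "top" or "wrist"; returns (picture, depth): 420x560x3 uint8, red, green, blue; 420x560 float32, m along the optical axis (not along the pixel's ray), 0 where there is no reading.
- optics.camera_params(name): a dict with "mtx" (3x3 intrinsics, pixels), "k1" (the pictures are not rectified: a ray, as slopes to the right and down, at radius r is drawn at 1 + k1 r^2 times it, then the intrinsics apply), "extrinsics" (4x4, takes a point from camera to world coordinates); the wrist camera has in their place "tool_from_camera" (4x4, takes a point from camera to tool coordinates, whose origin is the TCP and whose axes are the flange's). Camera axes: x right, y down, z forward; pixel columns grow to the right and rows downward; lengths in m; the calibration is good to about 2 mm. A picture is of the moment at which its call begins: read the wrist's pose just before it. camera_params takes no time and is no camera call.
- ctrl.finish_job(): hands the job in; it is judged then, once.
The state is a dict: "t": time; "q": joint angles; "dq": joint speeds; "effort": joint torques, N m; "tool_pos": TCP position; "tool_rot": TCP orientation; "contact_force": force on the tool from outside, world axes, zero at the start; "wrist_torque": the same for the moment, N m; "opening": finger opening in m; "grip_force": force on a finger pad.
Only numpy, scipy, OpenCV 4.12 (cv2) and the standard library are available. Lean on these libraries where they do the work, as an engineer would, in place of code of your own. Each camera call takes 0.05 s, during which the arm holds its last target. There are 200 camera calls.

### The job

With the fingertips, push the wooden crown board along its rails until it drops into the notch and lies flat there, then push the steel bolt fully home over its edge to lock it. Only push: lift or tip nothing, let the jar in the board's well ride along upright, and leave the other things on the bench where they stand.

Things in the scene. Friction and masses are not known exactly. Their poses are not given: they have to be found in the camera images.
- rails: fixed aluminium rails on a dark base plate (390 x 124 mm, x -200 to 190, top z 8 mm). Origin on the bench midway between the rails; +x along them, the way the board must slide; +y left of that; z up. Two ledges (y +-38 to +-51 mm, top z 30 mm, open between them) carry the board; side guides: inner faces y +-52, top z 40 mm. A grey bolt bed stands at x 57 to 98, y -62 to -108, top z 40 mm
- notch (a point): centre of the locating notch on its floor, at rails x 77.5, y 0, z 23 mm: both ledges step 7 mm down from x 20 to x 135 mm, 5 mm longer than the board. Beyond it the ledges rise to z 30 mm again, and this step stops the board
- board: loose wooden board 110 (x) x 100 (y) x 16 mm, about 0.35 kg, on the ledges, 2 mm free each side; a few N slide it. Origin: centre of underside, axes as the rails'. Starts at rails x -125 to -65, z 30 mm; seated: x 75 to 80, z 23 mm. It tips forward slightly before its rear drops. Fixed on it: round white tray with three crowns, up to 40 mm above its underside
- board_rear (a point): middle of the top edge of the board's plain upright rear face (board x -55, y 0, z 16 mm), where it can be pushed
- rider: loose lidded jar, 34 mm across, 42 mm high, about 0.06 kg, standing in a square well on the board (inside 40 mm, walls 6 mm high, centre at board x 29, y 14 mm) and riding along. Origin: centre of its underside
- bolt (a joint): flat steel bolt beside the notch on the rails' -y side (x 77.5 mm), sliding in rails +y over the board's edge: 0 = fully back, 0.030 m = home, at a stop. Starts at 0 to 0.005, about 1.5 N friction, stays where left. Bar 22 mm wide, 8 mm thick, underside z 41.5 mm: 2.5 mm above a seated board, but blocked by a board not yet dropped. Nose at y -59 mm when fully back
- bolt_tab (a point): centre of the top edge of the bolt's upright thumb tab, moving with it: 22 mm (rails x) by 8 mm (rails y), from z 49.5 mm up to this point at z 77.5 mm; at rails y -113 mm with the bolt fully back, -83 mm home. Behind it (-y side) 60 mm are free
- jar_a: a bystanding lidded jar, 42 mm across, 48 mm high, beside the rails; origin at the centre of its underside
- jar_b: a second jar like it (42 mm across, 48 mm high), beside the far end of the rails; same origin
- cast: a plaster dental cast, 50 x 56 mm, 24 mm high, beside the rails; origin at the centre of its underside
- jar_c: a larger lidded jar, 52 mm across, 52 mm high, well away from the rails; origin at the centre of its underside
- flask: a tall bottle, 56 mm across, 150 mm high, well away from the rails; origin at the centre of its underside
- slab: a round agate mixing slab, 140 mm across, 13 mm thick, lying well away; origin at the centre of its underside
- spatula: a mixing spatula about 170 mm long lying well away from the rails; origin at its underside
There are look-alikes about, which are no part of the job. What is shaped like the board but blue or turquoise is not meant. What is shaped like the rider but red is not meant.

How it is judged:
By the outcome, as a careful person would: the job done as asked, in the order asked, and still so for the second after the job is handed in, with the robot touching nothing.
It also fails if it takes over 48 s, if anything falls off the work surface, if the arm or the gripper's body presses on something with over 40 N, if the wrist force passes 120 N, or if a joint passes its speed limit or range.

## Working session

There is one attempt and no reset: what is moved stays moved. The work goes in short steps, Python scripts to look and compute and a shell command to move; the robot and the scene stay as the last step left them, time stands still between calls to the robot, and variables do not carry over. Pictures are saved under pics/ and viewed, at most 10 in all, crops included, and the job is handed in when it is done.

```bash
mkdir -p pics; cat > h.py <<'E'
import numpy as np, cv2
from station import ctrl, optics
from scipy.spatial.transform import Rotation as R
def snap(n):
    o=ctrl.get_obs(); im,d=optics.get_image(n); p=optics.camera_params(n)
    if 'extrinsics' in p: T=np.array(p['extrinsics'])
    else:
        W=np.eye(4);W[:3,:3]=R.from_rotvec(o['tool_rot']).as_matrix();W[:3,3]=o['tool_pos'];T=W@np.array(p['tool_from_camera'])
    return im,d,np.array(p['mtx']),p['k1'],T
def ray(px,K,k1):
    u=cv2.undistortPoints(np.array(px,float).reshape(-1,1,2),K,None).reshape(-1,2) if 0 else (np.array(px,float).reshape(-1,2)-K[:2,2])/[K[0,0],K[1,1]]
    x=u.copy()
    for _ in range(20): x=u/(1+k1*(x**2).sum(1,keepdims=True))
    return np.c_[x,np.ones(len(x))]
def onplane(px,z,K,k1,T):
    r=ray(px,K,k1)@T[:3,:3].T; o=T[:3,3]
    return o+r*((z-o[2])/r[:,2])[:,None]
def bydepth(px,d,K,k1,T):
    px=np.array(px,int).reshape(-1,2)
    r=ray(px,K,k1)*d[px[:,1],px[:,0]][:,None]
    return r@T[:3,:3].T+T[:3,3]
E
python3 - <<'E'
from h import *
for n in('scene','top'):
    im,d,K,k1,T=snap(n); np.savez('%s.npz'%n,im=im,d=d,K=K,k1=k1,T=T)
    cv2.imwrite('pics/%s1.png'%n,im[...,::-1]); print(n,K,k1,T.round(3))
o=ctrl.get_obs();print(o)
E
```

```text
scene [[408.75102269   0.         270.17450468]
 [  0.         408.75102269 206.20910302]
 [  0.           0.           1.        ]] 0.016170024006279128 [[-0.586  0.531 -0.613  1.152]
 [ 0.81   0.365 -0.458  0.517]
 [-0.019 -0.765 -0.644  0.791]
 [ 0.     0.     0.     1.   ]]
top [[527.71353976   0.         279.01736529]
 [  0.         527.71353976 212.90010188]
 [  0.           0.           1.        ]] 0.03324878315756032 [[-0.002 -0.994  0.112  0.318]
 [-1.    -0.    -0.018  0.016]
 [ 0.018 -0.112 -0.994  1.53 ]
 [ 0.     0.     0.     1.   ]]
{'t': 0.1, 'q': array([ 1.19998820e+00,  5.32848669e-02,  1.61415036e+00, -1.87925411e-05,
        1.47604791e+00, -1.18989142e-01]), 'dq': array([ 9.82537886e-04, -4.22033428e-04, -2.79418062e-03, -1.99921681e-03,
        4.97161787e-05,  1.87607498e-03]), 'effort': array([-8.70716781e-05, -3.94910789e+01, -3.71358669e+01, -1.48503382e-04,
        4.01643512e-03,  1.58439491e-05]), 'tool_pos': array([0.15551718, 0.60474916, 0.23019347]), 'tool_rot': array([-3.94453778e-01, -3.11628569e+00,  2.88768462e-03]), 'contact_force': array([-0.64247922, -0.39756084,  0.72433877]), 'wrist_torque': array([ 0.02694536, -0.00113187,  0.04933895]), 'grip_force': 0.0, 'opening': 0.08526007856845678}
```

View pics/top1.png

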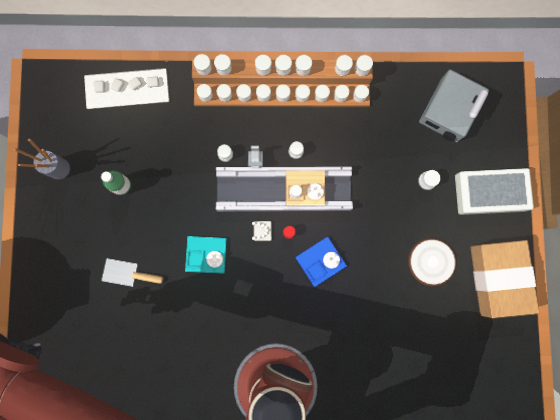

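View pics/scene1.png

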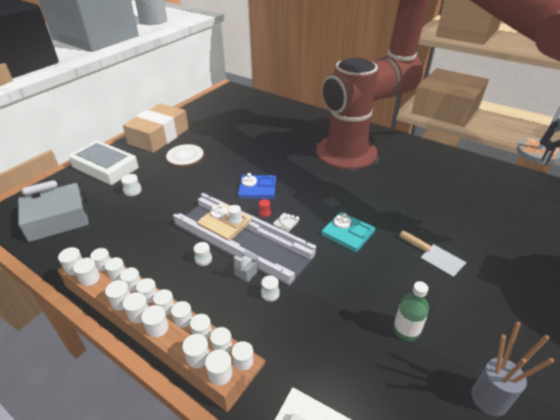

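Top view: the natural-wood board is at (305,188) on the rails, with the white rider at (296,191). Look-alikes are the turquoise board (206,254), the blue board (321,262) and the red jar (289,232). The bolt tab is at about (255,157). Standing nearby are jars at (224,153) and (296,150), and the cast at (262,231). I choose the wooden board on the rails and check it in a crop.

```bash
python3 - <<'E'
from h import *
L=lambda n:np.load(n+'.npz')
t=L('top'); K,k1,T=t['K'],float(t['k1']),t['T']
im,d=t['im'],t['d']
crop=cv2.resize(im[135:245,205:365],(800,550),interpolation=cv2.INTER_CUBIC); cv2.imwrite('pics/crop1.png',crop[...,::-1])
v,u=np.mgrid[140:220,205:365]; px=np.c_[u.ravel(),v.ravel()]
P=bydepth(px,d,K,k1,T)
m=(P[:,2]>.034)&(P[:,2]<.047)&(d[px[:,1],px[:,0]]>0)
hsv=cv2.cvtColor(im,cv2.COLOR_RGB2HSV)
S=hsv[px[:,1],px[:,0]]
wood=(S[:,0]>8)&(S[:,0]<30)&(S[:,1]>80)&(S[:,2]>120)
print('wood n',wood.sum(),'z',np.median(P[wood,2]))
W=onplane(px[wood],.046,K,k1,T); print('wood rect',cv2.minAreaRect((W[:,:2]*1000).astype(np.float32)))
met=(S[:,1]<60)&(S[:,2]>110)
g=np.zeros(im.shape[:2],np.uint8); g[px[met,1],px[met,0]]=255
n,l,st,c=cv2.connectedComponentsWithStats(g)
for i in range(1,n):
    if st[i,4]>15:
        q=np.argwhere(l==i)[:,::-1]; Q=onplane(q,.040,K,k1,T)[:,:2]*1000
        print(st[i],np.median(bydepth(q,d,K,k1,T)[:,2]).round(4),cv2.minAreaRect(Q.astype(np.float32)))
for lo,hi in((.05,.068),(.068,.09)):
    m=(P[:,2]>lo)&(P[:,2]<hi)&(abs(px[:,0]-255)<14)&(px[:,1]<175)
    print(lo,m.sum(),P[m].min(0),P[m].max(0),P[m].mean(0)) if m.any() else 0
# scene views of wood
s=L('scene');h2=cv2.cvtColor(s['im'],cv2.COLOR_RGB2HSV)
w2=((h2[...,0]>8)&(h2[...,0]<30)&(h2[...,1]>80)&(h2[...,2]>120)); w2[:195]=0;w2[245:]=0;w2[:,:185]=0;w2[:,265:]=0
q=np.argwhere(w2)[:,::-1]; W=onplane(q,.046,s['K'],float(s['k1']),s['T']); print('scene wood',len(q),cv2.minAreaRect((W[:,:2]*1000).astype(np.float32)),np.median(bydepth(q,s['d'],s['K'],float(s['k1']),s['T'])[:,2]))
cv2.imwrite('pics/crop2.png',cv2.resize(s['im'][180:300,165:325],(800,600),interpolation=cv2.INTER_CUBIC)[...,::-1])
E
```

```text
wood n 892 z 0.045654155617079084
wood rect ((556.2040405273438, -85.25346374511719), (97.98481750488281, 108.83766174316406), 0.01755056530237198)
[288 141  16  18 221] 0.0451 ((669.1826171875, -58.93666076660156), (43.275413513183594, 49.9992790222168), 89.78484344482422)
[217 144  16  18 220] 0.0444 ((659.861083984375, 145.1624298095703), (49.76693344116211, 42.99201583862305), 0.418958842754364)
[ 215  145  138   66 3893] 0.023 ((587.8594970703125, -24.419601440429688), (188.4758758544922, 390.0257568359375), 0.01011890359222889)
[307 183  17  17 221] 0.0535 ((547.639404296875, -113.32060241699219), (44.521453857421875, 47.04548645019531), 44.952762603759766)
[335 182  15  18 238] 0.0074 ((549.8583984375, -191.4044952392578), (40.16868591308594, 49.732337951660156), 89.22230529785156)
[289 185  13  14 142] 0.0854 ((546.8778076171875, -56.8535041809082), (34.323482513427734, 37.590213775634766), 89.76801300048828)
0.05 96 [0.61464169 0.03730344 0.0501375 ] [0.67043067 0.07427282 0.067663  ] [0.63927939 0.05599478 0.05353629]
0.068 29 [0.6646396  0.04826177 0.0702714 ] [0.67468919 0.06810297 0.08141414] [0.66947125 0.05721683 0.07532825]
scene wood 75 ((569.0570068359375, -79.8848648071289), (86.827392578125, 107.03955078125), 3.3227365016937256) 0.045238906777404275
```

View pics/crop1.png

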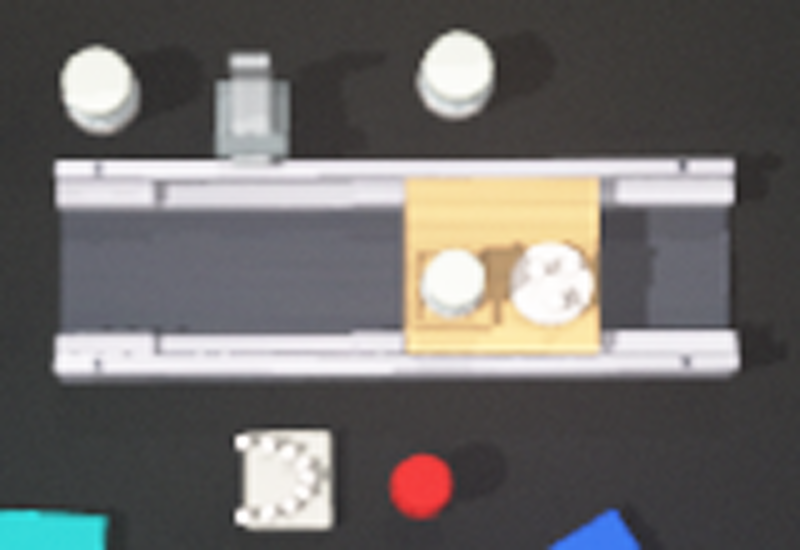

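View pics/crop2.png

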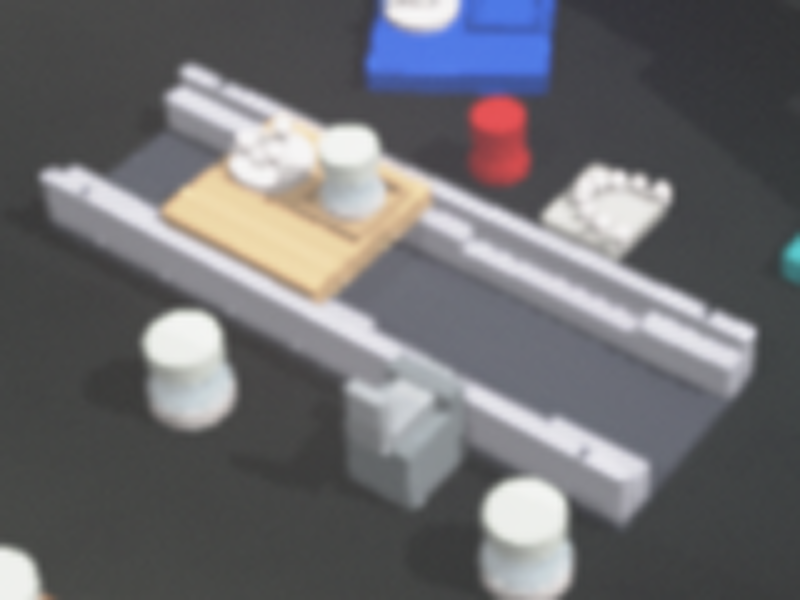

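The crops confirm it: the wooden board (crop (502,265)) carries the tray and the white rider (453,283), and the bolt tab is at crop (250,65). Rails +x is world +y, with the rails' origin at about (0.556, -0.020). The rear face is at y ≈ -0.140. First I align the tool and close the fingers, then travel high.

```bash
python3 -m handwheel '[{"roll":0.12},{"roll":0.12},{"roll":0.12},{"roll":0.12},{"roll":0.12},{"roll":0.12},{"roll":0.12},{"roll":0.12},{"roll":0.12},{"roll":0.12},{"roll":0.12}]' 0 30
python3 -m handwheel '[{"ty":17,"tx":-33},{"ty":17,"tx":-33},{"ty":17,"tx":-33},{"ty":17,"tx":-33},{"ty":17,"tx":-33},{"ty":17,"tx":-33},{"ty":17,"tx":-33},{"ty":17,"tx":-33},{"ty":17,"tx":-33},{"ty":17,"tx":-33},{"ty":17,"tx":-33},{"ty":17,"tx":-33}]'
python3 -m handwheel '[{"ty":17,"tx":-33},{"ty":17,"tx":-33},{"ty":17,"tx":-33},{"ty":17,"tx":-33},{"ty":17,"tx":-33},{"ty":17,"tx":-33},{"ty":17,"tx":-33},{"ty":17,"tx":-33},{"ty":17,"tx":-33},{"ty":17,"tx":-33},{"ty":17,"tx":-33},{}]'
python3 -c "
from h import *
o=ctrl.get_obs();print(o['tool_pos'],R.from_rotvec(o['tool_rot']).as_matrix().round(3),o['q'])"
```

```text
[0.15551718 0.60474916 0.23019347] [[-0.968  0.249 -0.001]
 [ 0.249  0.968 -0.002]
 [ 0.    -0.002 -1.   ]] [ 1.19998820e+00  5.32848669e-02  1.61415036e+00 -1.87925411e-05
  1.47604791e+00 -1.18989142e-01]$[0]: bad value
$[0]: bad value
$[0]: bad value
```

The rows were refused, so each one probably needs all four keys.

```bash
python3 -m handwheel '[{"tx":0,"ty":0,"tz":0,"roll":0.12},{"tx":0,"ty":0,"tz":0,"roll":0.12}]' 0 30
```

```text
t: 0.27
tool_pos: [0.1556, 0.6049, 0.2304]
tool_rot: [-0.773, -3.045, 0.002]
contact_force: [0.2, 0.7, -0.4]
opening: 0.0638
grip_force: 0.0
```

```bash
python3 -m handwheel '[{"tx":0,"ty":0,"tz":0,"roll":0.12},{"tx":0,"ty":0,"tz":0,"roll":0.12},{"tx":0,"ty":0,"tz":0,"roll":0.12},{"tx":0,"ty":0,"tz":0,"roll":0.12},{"tx":0,"ty":0,"tz":0,"roll":0.12},{"tx":0,"ty":0,"tz":0,"roll":0.12},{"tx":0,"ty":0,"tz":0,"roll":0.12},{"tx":0,"ty":0,"tz":0,"roll":0.12},{"tx":0,"ty":0,"tz":0,"roll":0.113}]' >/dev/null
python3 -m handwheel '[{"tx":-33,"ty":17,"tz":0,"roll":0},{"tx":-33,"ty":17,"tz":0,"roll":0},{"tx":-33,"ty":17,"tz":0,"roll":0},{"tx":-33,"ty":17,"tz":0,"roll":0},{"tx":-33,"ty":17,"tz":0,"roll":0},{"tx":-33,"ty":17,"tz":0,"roll":0},{"tx":-33,"ty":17,"tz":0,"roll":0},{"tx":-33,"ty":17,"tz":0,"roll":0},{"tx":-33,"ty":17,"tz":0,"roll":0},{"tx":-33,"ty":17,"tz":0,"roll":0},{"tx":-33,"ty":17,"tz":0,"roll":0},{"tx":-33,"ty":17,"tz":0,"roll":0}]' >/dev/null
python3 -m handwheel '[{"tx":-33,"ty":17,"tz":0,"roll":0},{"tx":-33,"ty":17,"tz":0,"roll":0},{"tx":-33,"ty":17,"tz":0,"roll":0},{"tx":-33,"ty":17,"tz":0,"roll":0},{"tx":-33,"ty":17,"tz":0,"roll":0},{"tx":-33,"ty":17,"tz":0,"roll":0},{"tx":-33,"ty":17,"tz":0,"roll":0},{"tx":-33,"ty":17,"tz":0,"roll":0},{"tx":-33,"ty":17,"tz":0,"roll":0},{"tx":-33,"ty":17,"tz":0,"roll":0},{"tx":-33,"ty":17,"tz":0,"roll":0},{"tx":0,"ty":0,"tz":0,"roll":0}]'
python3 -c "
from h import *
o=ctrl.get_obs();print(o['tool_pos'],R.from_rotvec(o['tool_rot']).as_matrix().round(3),o['q'])"
```

```text
t: 3.02
tool_pos: [0.5525, -0.1564, 0.2301]
tool_rot: [2.22, 2.222, -0.003]
contact_force: [-0.9, 0.9, -0.8]
opening: 0.0001
grip_force: 0.0
[ 0.55253769 -0.15641938  0.23009445] [[-0.001  1.    -0.001]
 [ 1.     0.001 -0.002]
 [-0.002 -0.001 -1.   ]] [-0.40453145 -0.06647496  1.73351283 -0.00187641  1.47474091 -0.40556724]
```

```bash
python3 -m handwheel '[{"tx":-18,"ty":2,"tz":20,"roll":0},{"tx":-18,"ty":2,"tz":30,"roll":0},{"tx":0,"ty":0,"tz":30,"roll":0},{"tx":0,"ty":0,"tz":0,"roll":0}]'
python3 - <<'E'
from h import *
im,d,K,k1,T=snap('wrist'); cv2.imwrite('pics/w1.png',im[...,::-1])
hsv=cv2.cvtColor(im,cv2.COLOR_RGB2HSV)
w=(hsv[...,0]>8)&(hsv[...,0]<30)&(hsv[...,1]>70)&(hsv[...,2]>100)
q=np.argwhere(w)[:,::-1]; P=bydepth(q,d,K,k1,T); P=P[abs(P[:,2]-.046)<.004]
print(len(P),np.percentile(P,[1,50,99],axis=0),cv2.minAreaRect((P[:,:2]*1000).astype(np.float32)))
E
```

```text
t: 3.35
tool_pos: [0.5511, -0.186, 0.1434]
tool_rot: [-2.207, -2.218, 0.007]
contact_force: [-1.9, 1.1, -2.2]
opening: 0.0
grip_force: 0.0
16225 [[ 0.50825627 -0.13939282  0.04475426]
 [ 0.5723456  -0.09120039  0.04638436]
 [ 0.60633024 -0.05549491  0.04818958]] ((557.3911743164062, -97.22406005859375), (100.52205657958984, 85.59123992919922), 0.4207066297531128)
```

View pics/w1.png

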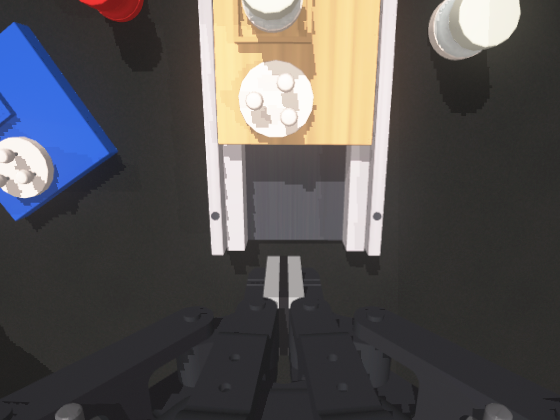

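The wrist view shows the wooden board's straight rear edge at row 145 (columns 218–375), giving y ≈ -0.140 and centre x ≈ 0.557, z 0.046. The fingertips are centred behind it at (283,260). Next I descend behind the board and approach gently.

```bash
python3 -m handwheel '[{"tx":-2,"ty":3,"tz":0,"roll":0},{"tx":0,"ty":2,"tz":30,"roll":0},{"tx":0,"ty":0,"tz":30,"roll":0},{"tx":0,"ty":0,"tz":25,"roll":0},{"tx":0,"ty":0,"tz":12,"roll":0},{"tx":0,"ty":0,"tz":8,"roll":0},{"tx":0,"ty":0,"tz":0,"roll":0},{"tx":0,"ty":0,"tz":0,"roll":0}]'
python3 -m handwheel '[{"tx":8,"ty":0,"tz":0,"roll":0},{"tx":8,"ty":0,"tz":0,"roll":0},{"tx":5,"ty":0,"tz":0,"roll":0},{"tx":0,"ty":0,"tz":0,"roll":0}]'
```

```text
t: 4.07
tool_pos: [0.5618, -0.1897, 0.0482]
tool_rot: [2.213, 2.227, 0.001]
contact_force: [0.7, -0.9, 0.1]
opening: 0.0
grip_force: 0.0
t: 4.4
tool_pos: [0.5608, -0.1671, 0.0471]
tool_rot: [2.213, 2.229, 0.001]
contact_force: [0.1, 0.2, 0.0]
opening: 0.0003
grip_force: 0.0
```

```bash
python3 -m handwheel '[{"tx":0,"ty":-3,"tz":7,"roll":0},{"tx":0,"ty":0,"tz":6,"roll":0},{"tx":0,"ty":0,"tz":0,"roll":0},{"tx":3,"ty":0,"tz":0,"roll":0},{"tx":3,"ty":0,"tz":0,"roll":0},{"tx":3,"ty":0,"tz":0,"roll":0},{"tx":2,"ty":0,"tz":0,"roll":0},{"tx":2,"ty":0,"tz":0,"roll":0},{"tx":2,"ty":0,"tz":0,"roll":0},{"tx":2,"ty":0,"tz":0,"roll":0},{"tx":2,"ty":0,"tz":0,"roll":0},{"tx":2,"ty":0,"tz":0,"roll":0}]'
```

```text
t: 5.4
tool_pos: [0.5574, -0.1475, 0.0335]
tool_rot: [2.214, 2.228, -0.0]
contact_force: [-0.9, -1.8, -0.1]
opening: -0.0001
grip_force: 0.8
```

Contact made, so I slide on gently and steadily.

```bash
python3 -m handwheel '[{"tx":3,"ty":0,"tz":0,"roll":0},{"tx":3,"ty":0,"tz":0,"roll":0},{"tx":4,"ty":0,"tz":0,"roll":0},{"tx":4,"ty":0,"tz":0,"roll":0},{"tx":4,"ty":0,"tz":0,"roll":0},{"tx":4,"ty":0,"tz":0,"roll":0},{"tx":4,"ty":0,"tz":0,"roll":0},{"tx":4,"ty":0,"tz":0,"roll":0},{"tx":4,"ty":0,"tz":0,"roll":0},{"tx":4,"ty":0,"tz":0,"roll":0},{"tx":3,"ty":0,"tz":0,"roll":0},{"tx":2,"ty":0,"tz":0,"roll":0}]'
python3 - <<'E'
from h import *
im,d,K,k1,T=snap('scene'); cv2.imwrite('pics/s2.png',cv2.resize(im[180:300,165:325],(800,600),interpolation=cv2.INTER_CUBIC)[...,::-1])
E
```

```text
t: 6.4
tool_pos: [0.5571, -0.104, 0.0334]
tool_rot: [2.214, 2.228, 0.0]
contact_force: [-0.2, -2.7, 2.3]
opening: 0.0
grip_force: 1.2
```

View pics/s2.png

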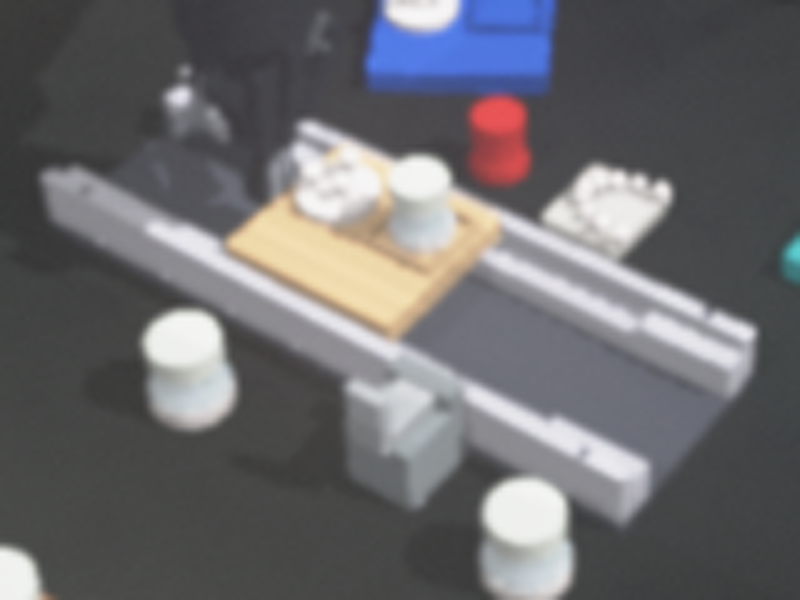

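The board (crop (360,245)) slid about 43 mm, the rider is upright at (420,200), and the other things are undisturbed. I continue.

```bash
python3 -m handwheel '[{"tx":3,"ty":0,"tz":0,"roll":0},{"tx":4,"ty":0,"tz":0,"roll":0},{"tx":4,"ty":0,"tz":0,"roll":0},{"tx":4,"ty":0,"tz":0,"roll":0},{"tx":4,"ty":0,"tz":0,"roll":0},{"tx":4,"ty":0,"tz":0,"roll":0},{"tx":4,"ty":0,"tz":0,"roll":0},{"tx":4,"ty":0,"tz":0,"roll":0},{"tx":3,"ty":0,"tz":0,"roll":0},{"tx":3,"ty":0,"tz":0,"roll":0},{"tx":3,"ty":0,"tz":0,"roll":0},{"tx":2,"ty":0,"tz":0,"roll":0}]'
python3 -m handwheel '[{"tx":3,"ty":0,"tz":0,"roll":0},{"tx":3,"ty":0,"tz":0,"roll":0},{"tx":3,"ty":0,"tz":0,"roll":0},{"tx":3,"ty":0,"tz":0,"roll":0},{"tx":3,"ty":0,"tz":0,"roll":0},{"tx":3,"ty":0,"tz":0,"roll":0},{"tx":3,"ty":0,"tz":0,"roll":0},{"tx":3,"ty":0,"tz":0,"roll":0},{"tx":3,"ty":0,"tz":0,"roll":0},{"tx":3,"ty":0,"tz":0,"roll":0},{"tx":2,"ty":0,"tz":0,"roll":0},{"tx":2,"ty":0,"tz":0,"roll":0}]'
```

```text
t: 7.45
tool_pos: [0.5567, -0.062, 0.0333]
tool_rot: [-2.215, -2.228, 0.0]
contact_force: [0.1, -2.0, 1.3]
opening: -0.0001
grip_force: 1.2
t: 8.45
tool_pos: [0.5564, -0.028, 0.0332]
tool_rot: [-2.215, -2.228, 0.0]
contact_force: [-0.3, -1.3, -1.0]
opening: 0.0
grip_force: 0.6
```

```bash
python3 -m handwheel '[{"tx":2,"ty":0,"tz":0,"roll":0},{"tx":2,"ty":0,"tz":0,"roll":0},{"tx":2,"ty":0,"tz":0,"roll":0},{"tx":2,"ty":0,"tz":0,"roll":0},{"tx":2,"ty":0,"tz":0,"roll":0},{"tx":2,"ty":0,"tz":0,"roll":0},{"tx":2,"ty":0,"tz":0,"roll":0},{"tx":1,"ty":0,"tz":0,"roll":0},{"tx":1,"ty":0,"tz":0,"roll":0},{"tx":0,"ty":0,"tz":0,"roll":0}]'
cat > chk.py <<'E'
from h import *
im,d,K,k1,T=snap('top')
hsv=cv2.cvtColor(im,cv2.COLOR_RGB2HSV); v,u=np.mgrid[170:210,215:350]; px=np.c_[u.ravel(),v.ravel()]
S=hsv[px[:,1],px[:,0]]; w=(S[:,0]>8)&(S[:,0]<30)&(S[:,1]>80)&(S[:,2]>100)
P=bydepth(px[w],d,K,k1,T); P=P[(P[:,2]>.03)&(P[:,2]<.055)]
A=np.c_[P[:,:2]-P[:,:2].mean(0),np.ones(len(P))]
print('board top plane',np.linalg.lstsq(A,P[:,2],rcond=None)[0].round(4),'pct y',np.percentile(P[:,1],[1,99]),'n',len(P))
s=snap('scene'); cv2.imwrite('pics/chk_%d.png'%int(ctrl.get_obs()['t']*100),cv2.resize(s[0][180:300,165:325],(800,600),interpolation=cv2.INTER_CUBIC)[...,::-1])
E
python3 chk.py; ls pics
```

```text
t: 9.28
tool_pos: [0.5564, -0.0121, 0.0333]
tool_rot: [-2.214, -2.228, -0.0]
contact_force: [-0.6, -0.2, -0.6]
opening: 0.0001
grip_force: 0.2
board top plane [-0.0464 -0.0538  0.0412] pct y [0.00036215 0.10596402] n 150
chk_938.png
crop1.png
crop2.png
s2.png
scene1.png
top1.png
w1.png
```

The board still seems tilted, with its rear edge right at the step. I push slightly further.

```bash
python3 -m handwheel '[{"tx":1,"ty":0,"tz":0,"roll":0},{"tx":1,"ty":0,"tz":0,"roll":0},{"tx":1,"ty":0,"tz":0,"roll":0},{"tx":0,"ty":0,"tz":0,"roll":0},{"tx":0,"ty":0,"tz":0,"roll":0},{"tx":0,"ty":0,"tz":0,"roll":0}]'
python3 chk.py
```

```text
t: 9.88
tool_pos: [0.5564, -0.0092, 0.0333]
tool_rot: [-2.215, -2.228, -0.0]
contact_force: [-0.9, 0.2, -0.1]
opening: -0.0001
grip_force: 0.3
board top plane [-0.029   0.0176  0.0401] pct y [0.0055187  0.10898873] n 184
```

It looks dropped. I back off, rise and look.

```bash
python3 -m handwheel '[{"tx":-6,"ty":0,"tz":0,"roll":0},{"tx":-12,"ty":0,"tz":0,"roll":0},{"tx":-15,"ty":0,"tz":0,"roll":0},{"tx":-10,"ty":0,"tz":-20,"roll":0},{"tx":0,"ty":0,"tz":-35,"roll":0},{"tx":0,"ty":0,"tz":-40,"roll":0},{"tx":0,"ty":0,"tz":-25,"roll":0},{"tx":0,"ty":0,"tz":0,"roll":0},{"tx":0,"ty":0,"tz":0,"roll":0}]'
python3 - <<'E'
from h import *
im,d,K,k1,T=snap('wrist'); cv2.imwrite('pics/w2.png',im[...,::-1])
hsv=cv2.cvtColor(im,cv2.COLOR_RGB2HSV)
w=(hsv[...,0]>8)&(hsv[...,0]<30)&(hsv[...,1]>70)&(hsv[...,2]>100)
q=np.argwhere(w)[:,::-1]; P=bydepth(q,d,K,k1,T); P=P[(abs(P[:,2]-.042)<.01)]
A=np.c_[P[:,:2]-P[:,:2].mean(0),np.ones(len(P))]
print('plane',np.linalg.lstsq(A,P[:,2],rcond=None)[0].round(4),np.percentile(P,[1,50,99],axis=0))
# tab: pixels high near bolt
v,u=np.mgrid[0:420:2,0:560:2];q=np.c_[u.ravel(),v.ravel()];P=bydepth(q,d,K,k1,T)
for lo,hi in((.046,.053),(.06,.085)):
    m=(P[:,0]>.58)&(P[:,0]<.71)&(abs(P[:,1]-.057)<.03)&(P[:,2]>lo)&(P[:,2]<hi)
    print(m.sum(),np.percentile(P[m],[2,50,98],axis=0) if m.any() else '')
E
python3 chk.py
```

```text
t: 10.73
tool_pos: [0.5582, -0.0536, 0.1561]
tool_rot: [2.212, 2.224, 0.004]
contact_force: [0.6, 0.3, -0.4]
opening: 0.0002
grip_force: 0.0
plane [-0.0049  0.0125  0.0397] [[0.50676117 0.0025492  0.03765305]
 [0.56839742 0.05003941 0.03941549]
 [0.60498565 0.08082903 0.04597769]]
895 [[0.61488838 0.03985726 0.04805543]
 [0.63481056 0.0582679  0.05041765]
 [0.66405515 0.07513927 0.05275178]]
280 [[0.66339916 0.04753123 0.06087027]
 [0.66478151 0.05759656 0.07660223]
 [0.67145565 0.06853514 0.07908397]]
board top plane [-0.0307  0.0235  0.0395] pct y [0.01455081 0.10876703] n 304
```

View pics/w2.png

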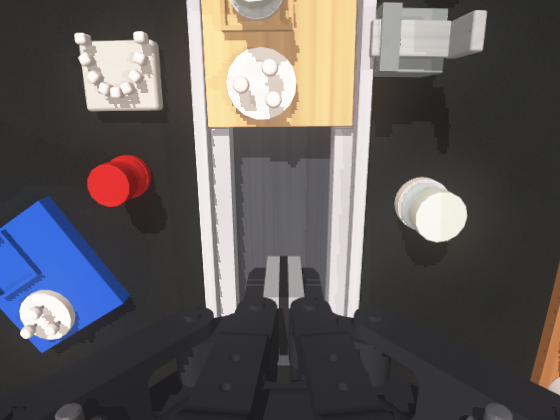

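The board lies flat in the notch (plane z 0.0395, rear edge at row 127, y ≈ 0.002). The rider at (257,5) is in its well and the bolt tab is at (470,33): x 0.663–0.671, y 0.058, top z 0.078. I go behind the tab and turn so that the pad edge pushes.

```bash
python3 -m handwheel '[{"tx":22,"ty":20,"tz":0,"roll":0},{"tx":22,"ty":32,"tz":0,"roll":0},{"tx":22,"ty":32,"tz":0,"roll":0},{"tx":22,"ty":32,"tz":0,"roll":0},{"tx":22,"ty":32,"tz":0,"roll":0},{"tx":0,"ty":0,"tz":0,"roll":0},{"tx":0,"ty":0,"tz":0,"roll":0}]'
python3 -m handwheel '[{"tx":0,"ty":0,"tz":0,"roll":-0.12},{"tx":0,"ty":0,"tz":0,"roll":-0.12},{"tx":0,"ty":0,"tz":0,"roll":-0.12},{"tx":0,"ty":0,"tz":0,"roll":-0.12},{"tx":0,"ty":0,"tz":0,"roll":-0.12},{"tx":0,"ty":0,"tz":0,"roll":-0.12},{"tx":0,"ty":0,"tz":0,"roll":-0.12},{"tx":0,"ty":0,"tz":0,"roll":-0.12},{"tx":0,"ty":0,"tz":0,"roll":-0.12},{"tx":0,"ty":0,"tz":0,"roll":-0.12},{"tx":0,"ty":0,"tz":0,"roll":-0.12},{"tx":0,"ty":0,"tz":0,"roll":-0.12}]' >/dev/null
python3 -m handwheel '[{"tx":0,"ty":0,"tz":0,"roll":-0.07},{"tx":0,"ty":0,"tz":0,"roll":-0.06},{"tx":0,"ty":0,"tz":0,"roll":0},{"tx":0,"ty":0,"tz":0,"roll":0}]'
python3 - <<'E'
from h import *
o=ctrl.get_obs();print(R.from_rotvec(o['tool_rot']).as_matrix().round(3))
im,d,K,k1,T=snap('wrist')
v,u=np.mgrid[0:420:2,0:560:2];q=np.c_[u.ravel(),v.ravel()];P=bydepth(q,d,K,k1,T)
m=(P[:,0]>.6)&(P[:,0]<.69)&(abs(P[:,1]-.057)<.03)&(P[:,2]>.06)&(P[:,2]<.085)
print(m.sum(),np.percentile(P[m],[2,50,98],axis=0) if m.any() else '')
E
```

```text
t: 11.47
tool_pos: [0.7036, 0.0597, 0.1494]
tool_rot: [-2.21, -2.228, 0.006]
contact_force: [0.1, -0.2, -0.8]
opening: -0.0002
grip_force: 0.0
t: 12.8
tool_pos: [0.7028, 0.0578, 0.1524]
tool_rot: [0.004, -3.14, 0.0]
contact_force: [0.2, 0.6, 0.1]
opening: -0.0003
grip_force: 0.0
[[-1.    -0.003 -0.002]
 [-0.003  1.    -0.   ]
 [ 0.002 -0.    -1.   ]]
158 [[0.66427987 0.04866566 0.06192081]
 [0.66709185 0.0581899  0.0778044 ]
 [0.67197918 0.06885644 0.07902284]]
```

```bash
python3 -m handwheel '[{"tx":-4,"ty":0,"tz":15,"roll":0},{"tx":0,"ty":0,"tz":30,"roll":0},{"tx":0,"ty":0,"tz":25,"roll":0},{"tx":0,"ty":0,"tz":14,"roll":0},{"tx":0,"ty":0,"tz":8,"roll":0},{"tx":0,"ty":0,"tz":0,"roll":0},{"tx":0,"ty":0,"tz":0,"roll":0}]'
python3 -m handwheel '[{"tx":4,"ty":0,"tz":0,"roll":0},{"tx":5,"ty":0,"tz":0,"roll":0},{"tx":4,"ty":0,"tz":0,"roll":0},{"tx":3,"ty":0,"tz":0,"roll":0},{"tx":3,"ty":0,"tz":0,"roll":0},{"tx":3,"ty":0,"tz":0,"roll":0},{"tx":3,"ty":0,"tz":0,"roll":0},{"tx":3,"ty":0,"tz":0,"roll":0},{"tx":3,"ty":0,"tz":0,"roll":0},{"tx":0,"ty":0,"tz":0,"roll":0}]'
```

```text
t: 13.43
tool_pos: [0.7083, 0.0585, 0.0615]
tool_rot: [-0.008, 3.141, -0.0]
contact_force: [0.3, -0.3, 0.4]
opening: -0.0004
grip_force: 0.0
t: 14.27
tool_pos: [0.6766, 0.0584, 0.0614]
tool_rot: [0.008, -3.141, 0.0]
contact_force: [0.8, 0.0, 0.5]
opening: -0.0001
grip_force: 0.0
```

Touching, with about 20 mm to go. I push on at 2 mm per row and watch the force near the stop.

```bash
python3 -m handwheel '[{"tx":2,"ty":0,"tz":0,"roll":0},{"tx":2,"ty":0,"tz":0,"roll":0},{"tx":2,"ty":0,"tz":0,"roll":0},{"tx":2,"ty":0,"tz":0,"roll":0},{"tx":2,"ty":0,"tz":0,"roll":0},{"tx":2,"ty":0,"tz":0,"roll":0},{"tx":2,"ty":0,"tz":0,"roll":0},{"tx":2,"ty":0,"tz":0,"roll":0},{"tx":0,"ty":0,"tz":0,"roll":0}]'
python3 -m handwheel '[{"tx":1,"ty":0,"tz":0,"roll":0},{"tx":1,"ty":0,"tz":0,"roll":0},{"tx":0,"ty":0,"tz":0,"roll":0}]'
```

```text
t: 15.02
tool_pos: [0.6605, 0.0583, 0.0613]
tool_rot: [0.008, -3.141, 0.0]
contact_force: [0.4, -0.1, 0.2]
opening: -0.0
grip_force: 0.3
t: 15.27
tool_pos: [0.6588, 0.0583, 0.0613]
tool_rot: [0.008, -3.141, 0.0]
contact_force: [1.3, 0.6, 0.5]
opening: -0.0001
grip_force: 0.5
```

```bash
python3 -m handwheel '[{"tx":1,"ty":0,"tz":0,"roll":0},{"tx":1,"ty":0,"tz":0,"roll":0},{"tx":0,"ty":0,"tz":0,"roll":0}]'
python3 -m handwheel '[{"tx":1,"ty":0,"tz":0,"roll":0},{"tx":0,"ty":0,"tz":0,"roll":0}]'
python3 -m handwheel '[{"tx":1,"ty":0,"tz":0,"roll":0},{"tx":0,"ty":0,"tz":0,"roll":0}]'
```

```text
t: 15.52
tool_pos: [0.6568, 0.0583, 0.0613]
tool_rot: [0.008, -3.141, 0.0]
contact_force: [0.2, 0.0, 0.8]
opening: -0.0005
grip_force: 0.5
t: 15.68
tool_pos: [0.6559, 0.0583, 0.0613]
tool_rot: [0.008, -3.141, 0.0]
contact_force: [0.6, -0.5, 0.0]
opening: -0.0
grip_force: 0.5
t: 15.85
tool_pos: [0.655, 0.0583, 0.0613]
tool_rot: [-0.008, 3.141, -0.0]
contact_force: [0.9, 0.1, -0.1]
opening: -0.0
grip_force: 0.8
```

```bash
for i in 1; do python3 -m handwheel '[{"tx":1,"ty":0,"tz":0,"roll":0},{"tx":0,"ty":0,"tz":0,"roll":0}]'; done; python3 -m handwheel '[{"tx":1,"ty":0,"tz":0,"roll":0},{"tx":0,"ty":0,"tz":0,"roll":0}]' | grep -E "pos|contact"
```

```text
t: 16.02
tool_pos: [0.6549, 0.0583, 0.0614]
tool_rot: [-0.008, 3.139, 0.0]
contact_force: [5.6, -0.6, -1.9]
opening: 0.0001
grip_force: 2.6
tool_pos: [0.6548, 0.0583, 0.0615]
contact_force: [8.4, -0.5, -4.3]
```

```bash
python3 - <<'E'
from h import *
o=ctrl.get_obs();im,d,K,k1,T=snap('wrist'); cv2.imwrite('pics/w3.png',im[...,::-1])
v,u=np.mgrid[0:420:2,0:560:2];q=np.c_[u.ravel(),v.ravel()];P=bydepth(q,d,K,k1,T)
m=(P[:,0]>.6)&(P[:,0]<.69)&(abs(P[:,1]-.057)<.03)&(P[:,2]>.074)&(P[:,2]<.085)
print(o['contact_force'],m.sum(),np.percentile(P[m],[2,50,98],axis=0) if m.any() else '')
E
```

```text
[ 8.36671781 -0.49349635 -4.25343527] 519 [[0.63630834 0.04600505 0.0743016 ]
 [0.64187298 0.05853293 0.07804421]
 [0.64850625 0.07093228 0.08430381]]
```

View pics/w3.png

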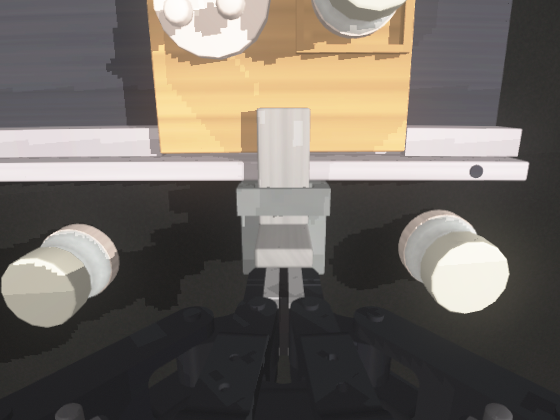

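The wrist view shows the bolt's nose at (283,110) well over the board's edge. The tab stops at x ≈ 0.640, as predicted for home, with 8 N against the stop, and both jars stand. I retreat and check.

```bash
python3 -m handwheel '[{"tx":-4,"ty":0,"tz":0,"roll":0},{"tx":-12,"ty":0,"tz":0,"roll":0},{"tx":-20,"ty":0,"tz":0,"roll":0},{"tx":-5,"ty":0,"tz":-20,"roll":0},{"tx":0,"ty":0,"tz":-35,"roll":0},{"tx":0,"ty":0,"tz":-35,"roll":0},{"tx":0,"ty":0,"tz":-15,"roll":0},{"tx":0,"ty":0,"tz":0,"roll":0},{"tx":0,"ty":0,"tz":0,"roll":0}]'
python3 chk.py; ls -t pics | head -1; cp pics/$(ls -t pics|head -1) pics/last.png
python3 - <<'E'
from h import *
im,d,K,k1,T=snap('wrist')
v,u=np.mgrid[0:420:2,0:560:2];q=np.c_[u.ravel(),v.ravel()];P=bydepth(q,d,K,k1,T)
m=(P[:,0]>.6)&(P[:,0]<.69)&(abs(P[:,1]-.057)<.03)&(P[:,2]>.074)&(P[:,2]<.085)
print(m.sum(),np.percentile(P[m],[2,50,98],axis=0))
E
```

```text
t: 16.98
tool_pos: [0.6941, 0.0585, 0.167]
tool_rot: [-0.008, 3.141, -0.0]
contact_force: [0.1, 0.2, -0.4]
opening: 0.0002
grip_force: 0.0
board top plane [ 0.013  -0.1658  0.0393] pct y [0.00308504 0.01171182] n 42
chk_1708.png
108 [[0.63732283 0.047692   0.076301  ]
 [0.64035371 0.05811504 0.07786483]
 [0.64348799 0.06854613 0.07897333]]
```

View pics/last.png

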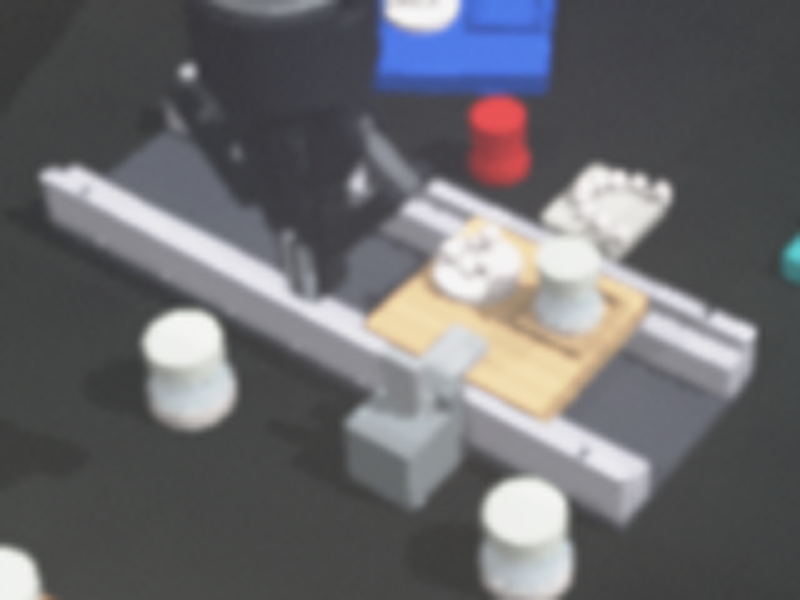

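The board lies flat in the notch (crop (510,320)), the bolt is over its edge (455,350), the rider is upright at (568,285), and all the bystanders stand where they were. I hand it in.

```bash
python3 -c "
from station import ctrl
print(ctrl.finish_job())"
```

```text
the job is handed in; nothing more can be done
None
```

The job is handed in at about 17 s: the crown board lies flat in the notch, the bolt is home over its edge, the rider stands upright, and the bystanders near the rails stand where they were (those farther off were not re-checked).

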